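# Clip the display shelf onto the slotted upright and stand the lighthouse on it

### The arm

A 7-joint arm with a two-finger parallel gripper is mounted at the origin on a cart in front of the work surface, level with it; the furniture and walls round the work are solid. World frame = base frame: x ahead of the robot, y to its left, z up, the work surface at z = 0. Lengths are in m, angles in rad, forces in N, time in s.
With the tool pointing down it reaches from about 0.4 to 0.85 m from the base axis. Payload 10.4 kg.
Tool frame: the origin (TCP) lies midway between the tips of the shut fingers; the grasp point (between the pads) lies 19 mm behind it; z points along the fingers, y is the line along which they close (so a half turn about z gives the same grasp; the last joint's range is limited). The gripper opens to 87 mm and grips with 3 to 60 N. Pads are 19 mm wide; open, the fingers measure 117 mm over their backs; the gripper's body (75 mm by 190 mm) begins 51 mm behind the grasp point.
Start: joints at [1.304, 0.332, -0.065, 1.46, 0.022, 1.35, -0.088], TCP at [0.151, -0.607, 0.223] pointing down, gripper open.
Joint ranges: [-2.6, 2.6], [-0.5, 2.12], [-1.47, 1.34], [0.16, 2.42], [-1.27, 4.41], [0.06, 2.06], [-2.6, 2.6]. Speed limits (rad/s): [2.22, 2.22, 2.79, 2.79, 3.14, 3.14, 3.14].

### API

Orientations are given as a unit quaternion [x, y, z, w].
In Python, from bench import r gives the robot as it stands.
- The arm moves only by the tool arm_command, never from a script. Its argument "moves" is one flat list of numbers, 4 for each row, row after row: the shift along the tool's x, y, z in cm, then the turn about the tool's z in degrees. A call has 1 to 12 rows; each row shifts and turns the commanded pose from where the row before left it, along the tool's axes as they then stand; what a row does not reach is not made up. A row lasts 1/12 s, in which the tool goes at most 41.7 mm and 7.16 degrees, less where a joint would pass 70% of its speed; a pose out of reach is approached as far as the arm can. A call with a gripper value outside its range is refused whole. "fingers" is the opening in per cent of the stroke, from 0 (shut) to 100 (fully open), set as the call begins (left out, the last holds). The fingers move at their own pace and stop on an object; "squeeze" is the grip in N (left out, the last holds). Time passes only in rows, so rows that do not move let the fingers close. It gives the time, the measured TCP pose, the force, the opening and the grip force at its end, in the units of the state.
- r.read_state(): the state, without advancing time (a new reading comes with each control period).
- r.camera(name): name is "side" or "top"; returns the picture (480x640x3 uint8, red, green, blue); there is no depth.
- r.camera_info(name): a dict with "fx", "fy", "cx", "cy" (pixels), "origin" and "attitude" of the camera in the world. Camera axes: x right, y up, looking along -z (the intrinsics and any distortion apply to the point x, -y, -z); pixel columns grow to the right and rows downward; lengths in m; the calibration is good to about 2 mm. A picture is of the moment at which its call begins. camera_info takes no time and is no camera call.
- r.close_job(): hands the job in; it is judged then, once.
The state is a dict: "time": time; "joint_positions": joint angles; "joint_vel": joint speeds; "joint_torque": joint torques, N m; "ee_pos": TCP position; "eef_rot": TCP orientation; "ft_force": force on the tool from outside, world axes, zero at the start; "torque": the same for the moment, N m; "width": finger opening in m; "grip_force": force on a finger pad.
Only numpy, scipy, OpenCV 4.12 (cv2) and the standard library are available. Lean on these libraries where they do the work, as an engineer would, in place of code of your own. Each camera call takes 0.05 s, during which the arm holds its last target. There are 200 camera calls.

### The job

Hang the small aluminium shelf on the green slotted upright: put its two hooks into the two slots and press it down until it is fully home and the orange spring catch has snapped over its top edge. Then stand the little lighthouse upright on the shelf's deck and let go. Leave the stump house, dolphin and secateurs where they are.

Things in the scene. Friction and masses are not known exactly. Their poses are not given: they have to be found in the camera images.
- upright: green sheet-metal slotted upright, fixed to the table by a foot 125 x 150 x 10 mm. Its flat web, 80 mm wide and 4 mm thick, rises to 157 mm. Origin on the table under the middle of the web's front face; x points from front to rear (the shelf hangs on the -x side), y along the web, z up
- slot_left (a point): centre, on the front face, of the slot at y = +22 mm of the upright: 13 mm wide, 26 mm high (124 to 150 mm above the table), right through the web and open behind. Axes as the upright's
- slot_right (a point): the same for the slot at y = -22 mm
- seat (a point): where the origin of shelf lies when the shelf hangs home and level (50.8 mm in front of the web's face, 70 mm above the table; let go, it droops by 0.04 rad, 2 mm); axes as the upright's, the shelf's then parallel to them. To enter the hooks straight along x the shelf must be 14 to 20 mm higher than this (17 is the middle)
- catch (a joint): orange spring catch in the middle of the web: how far its nose is pushed back, 0 (out) to 0.0065 m. The shelf's top rail meets the nose's slope on the way down and pushes it back; it snaps out over the rail at the end. Hung by its weight alone the shelf stops with its back plate about 8 mm too high and the catch near 0; a push of 5 to 15 N is needed. Home and below 0.0015 = locked
- nose_tip (a point): front end of the catch's wedge nose, at its flat underside: 132 mm above the table, 5.2 mm in front of the web. The nose is 12 mm wide and 6.5 mm high, sloping on top; it passes through the window of the shelf's back plate when the hooks enter
- shelf: loose aluminium hook-on shelf, 0.16 kg. Origin at its underside, x towards its back plate, y across, z up. Deck x -60 to +50 mm, 50 mm wide, top at height 30 mm, with a 5.5 mm lip at x = -60. Flat side skirts from 0 to 30 mm height: it stands flat on the table and is gripped across its 50 mm width. The deck may be pressed anywhere, best near the back plate
- hooks (a point): on the shelf, rear face of its back plate (x = 46 to 50 mm, 56 mm wide, 61 mm high), 57 mm high, midway between two dark hooks (y = +22 and -22 mm, 8 mm wide): each a tang at height 54 to 60 mm, then a tongue (x = 56 to 60 mm) down to height 40 mm. Between them a window 26 mm wide, height 34 to 57 mm, with a 4 mm rail above. Home: 57 mm above the seat
- deck (a point): middle of the free top face of the shelf's deck (in the shelf's frame x = -10 mm, z = 30 mm)
- lighthouse: small cream lighthouse ornament, 47 mm wide at the foot (up to 24 mm height), 82 mm high, 0.055 kg; origin at the centre of its underside, z up. The tower is about 30 mm thick from 24 to 38 mm height, 33 mm at 38 to 49 mm (gallery) and 28 mm at 49 to 70 mm; grip it there
- stump_house: bystander: little stump house with a purple roof, 37 x 42 x 48 mm, origin under its centre
- dolphin: bystander: little grey-blue dolphin on a base, 24 x 66 x 36 mm, origin under its centre
- secateurs: bystander: secateurs with red handles, lying, 179 x 58 x 18 mm

How it is judged:
On the way, in this order (a step that is already met when the one before it is completed fails the run):
1. the shelf hangs on the upright, fully home, with the catch snapped out over its top rail (z of hooks in the frame of seat between 0.053 and 0.06 m and horizontal distance between shelf and seat below 0.007 m and angle between the x axis of shelf and the x axis of upright, either way round below 0.1 rad and value of joint catch below 0.0015 m), for 0.2 s.
2. the lighthouse stands on the shelf's deck (contact force between lighthouse and shelf above 0.15 N and angle between lighthouse's own z axis and vertical below 0.15 rad and z of lighthouse in the frame of deck below 0.005 m), for 0.2 s.
At the end, for the whole second after the job is handed in: The shelf hangs home (site hooks 53 to 60 mm above the seat, shelf within 7 mm sideways and 0.1 rad of it) with the catch sprung out (below 1.5 mm) over its rail; the lighthouse stands on the deck (foot within 5 mm of deck height, tilt below 0.15 rad), both at rest (all of step 1 and all of step 2 and z of lighthouse in the frame of deck above -0.005 m and linear speed of each of lighthouse, shelf below 0.02 m/s); the robot touches nothing.
It fails at once if a bystander is moved by more than 30 mm (distance of any of stump_house, dolphin, secateurs from where it was at the start of the episode above 0.03 m).
It also fails if it takes over 61 s, if anything falls off the work surface, if the arm or the gripper's body presses on something with over 40 N, if the wrist force passes 120 N, or if a joint passes its speed limit or range.

## Working session

There is one attempt and no reset: what is moved stays moved. The work goes in short steps, Python scripts to look and compute and a tool call to move; the robot and the scene stay as the last step left them, time stands still between calls to the robot, and variables do not carry over. Pictures are saved under pics/ and viewed, at most 14 in all, crops included, and the job is handed in when it is done.

Besides the shell and the picture viewer there is one more tool, called after "Request:" as a command line: name --argument value ..., lists and objects as JSON in quotes. arm_command: Moves the arm, as the interface text tells. Its arguments: {"type":"object","properties":{"moves":{"type":"array"},"fingers":{"type":"number"},"squeeze":{"type":"number"}},"required":["moves"]}

```bash
mkdir -p pics; python3 - <<'E'
from bench import r
import cv2
for n in("side","top"):
    cv2.imwrite(f"pics/{n}0.png",r.camera(n)[:,:,::-1]); print(r.camera_info(n))
s=r.read_state(); print(s)
E
```

```text
{'fx': 531.6402969594502, 'fy': 531.6402969594502, 'cx': 323.0498365231201, 'cy': 232.8507599190446, 'origin': array([ 0.64055507, -0.76290416,  0.74025794]), 'attitude': array([0.41293254, 0.00554409, 0.01846876, 0.91055746])}
{'fx': 556.8638232583359, 'fy': 556.8638232583359, 'cx': 318.9229441221802, 'cy': 239.99368256831013, 'origin': array([0.53756882, 0.00909638, 1.32581692]), 'attitude': array([-0.00750129,  0.0235295 ,  0.70756714, -0.70621444])}
{'time': 0.1, 'joint_positions': array([ 1.30436748,  0.33281785, -0.06468727,  1.46082514,  0.0215905 ,
        1.34990761, -0.08848879]), 'joint_vel': array([-0.00030001, -0.00122839,  0.00043857, -0.00154141,  0.0001702 ,
        0.00053795,  0.00089941]), 'joint_torque': array([ 1.76049249e-03, -6.24542999e+01,  2.48319574e-02, -3.90717459e+01,
       -6.14248146e-02,  3.65355494e-02,  4.12839017e-05]), 'ee_pos': array([ 0.15079925, -0.60618882,  0.22184311]), 'eef_rot': array([ 9.92576489e-01,  1.21620371e-01, -1.02021506e-04, -6.23233995e-04]), 'ft_force': array([-0.20737541,  0.89208806, -0.26652576]), 'torque': array([0.02979228, 0.01981397, 0.00328693]), 'grip_force': 0.0, 'width': 0.0868626483322458}
```

View pics/top0.png

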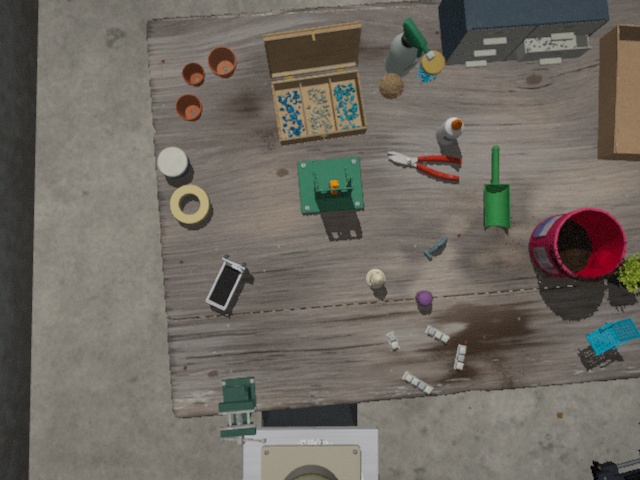

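View pics/side0.png

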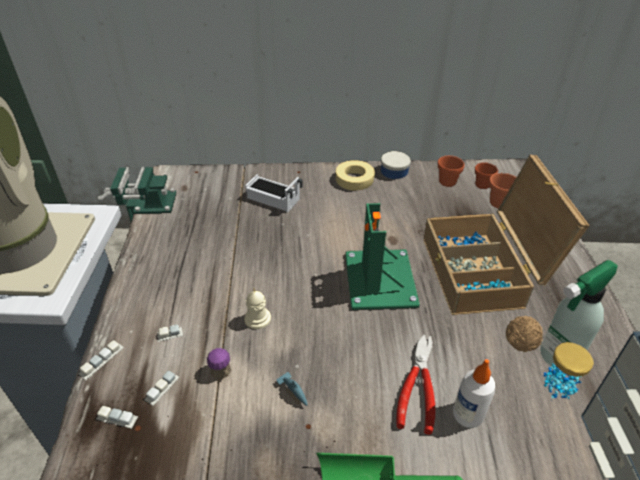

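The top view has the shelf at about (227,285), the upright at (332,186), the lighthouse at (376,280), the stump house at (424,298) and the dolphin at (436,248). I'll enlarge the shelf and upright next.

```bash
cat > h.py <<'E'
import numpy as np
from scipy.spatial.transform import Rotation as R
from bench import r
def ray(n,p):
    c=r.camera_info(n); d=np.array([(p[0]-c['cx'])/c['fx'],-(p[1]-c['cy'])/c['fy'],-1.])
    return c['origin'],R.from_quat(c['attitude']).apply(d)
def at(n,p,z):
    o,d=ray(n,p); return o+d*(z-o[2])/d[2]
def tri(ps,pt):
    a,u=ray("side",ps); b,v=ray("top",pt)
    t=np.linalg.lstsq(np.c_[u,-v],b-a,rcond=None)[0]
    p,q=a+u*t[0],b+v*t[1]; return (p+q)/2,np.linalg.norm(p-q)
def px(n,P):
    c=r.camera_info(n); q=R.from_quat(c['attitude']).inv().apply(np.array(P)-c['origin'])
    return np.stack([c['cx']-c['fx']*q[...,0]/q[...,2],c['cy']+c['fy']*q[...,1]/q[...,2]],-1)
E
python3 - <<'E'
import cv2,numpy as np
t=cv2.imread("pics/top0.png");s=cv2.imread("pics/side0.png")
def c(i,x,y,w,h,k):return cv2.resize(i[y:y+h,x:x+w],None,fx=k,fy=k,interpolation=cv2.INTER_CUBIC)
a=np.vstack([np.hstack([c(t,195,250,66,50+16,6)[:300],c(t,295,150,66,66,6)[:390][:300]])])
A=c(t,195,250,80,60,5);B=c(t,290,152,80,68,5)[:340];C=c(s,235,165,80,52,5);D=c(s,335,195,80,60,5)
o=np.zeros((600,800,3),np.uint8)
for im,x,y in((A,0,0),(B,400,0),(C,0,340),(D,400,340)):
    im=im[:600-y,:400]; o[y:y+im.shape[0],x:x+im.shape[1]]=im
cv2.imwrite("pics/crop1.png",o)
E
```

```text
(no output)
```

View pics/crop1.png

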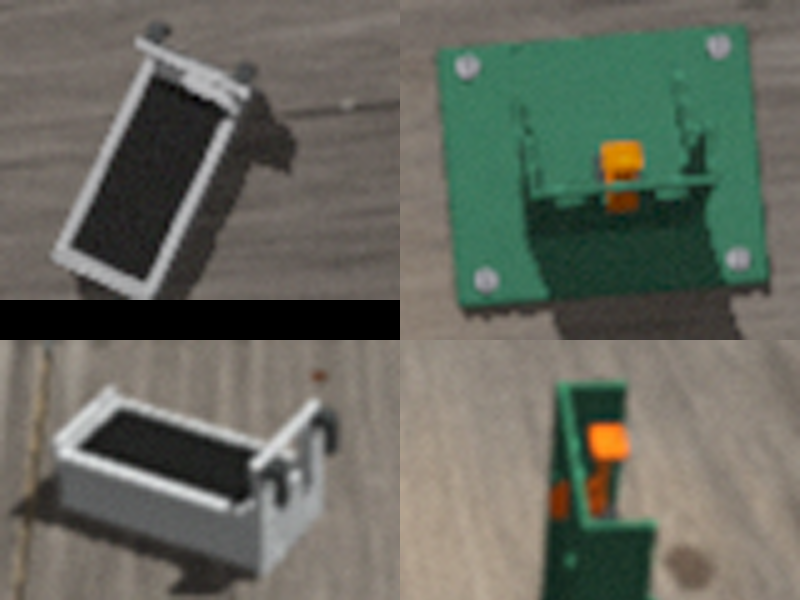

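Both crops are clear. The upright's front faces the robot, with a small yaw. The shelf's back plate points up and right in the top view, at a yaw of about -24°. I'll fit poses from the corner pixels I read off.

```bash
cat > fit.py <<'E'
from h import *
from scipy.optimize import least_squares
T=lambda x,y,X,Y:(X+x/5,Y+y/5)
def fit(obs,x0):
    def f(p):
        q=[];c,s=np.cos(p[2]),np.sin(p[2])
        for n,uv,P in obs:
            w=[p[0]+c*P[0]-s*P[1],p[1]+s*P[0]+c*P[1],P[2]]; q+=list(px(n,w)-uv)
        return q
    o=least_squares(f,x0,loss='soft_l1'); print(o.x.round(4),np.array(f(o.x)).reshape(-1,2).round(1).tolist()); return o.x
if __name__=="__main__":
    A=lambda x,y:T(x,y,195,250);B=lambda x,y:T(x-400,y,290,152);C=lambda x,y:T(x,y-340,235,165);D=lambda x,y:T(x-400,y-340,335,195)
    f4=[B(438,45),B(748,25),B(770,285),B(458,308)]
    for p in f4: print(at("top",p,.01).round(4))
    fit([("top",B(716,186),(0,-.04,.157)),("top",B(530,196),(0,.04,.157)),("side",D(582,525),(0,-.04,.157)),("side",D(556,385),(0,.04,.157))],[.65,0,0])
    t=[("top",A(140,36),(.05,.028,.061)),("top",A(250,92),(.05,-.028,.061)),("top",A(52,255),(-.06,.025,.0355)),("top",A(150,300),(-.06,-.025,.0355))]
    s=[("side",C(252,466),(.046,-.028,.061)),("side",C(320,402),(.046,.028,.061)),("side",C(265,575),(.05,-.028,0)),("side",C(57,452),(-.06,-.025,.0355)),("side",C(112,388),(-.06,.025,.0355))]
    for o in(t,s,t+s): fit(o,[.4,.2,-.4])
    print("lh foot",at("side",(258,320),.012),"tri top",tri((257,292),(374,273)),at("top",(376,280),.05))
E
python3 fit.py
```

```text
[0.7835 0.0295 0.01  ]
[ 0.7934 -0.1183  0.01  ]
[ 0.6689 -0.1281  0.01  ]
[0.658  0.0201 0.01  ]
[ 0.6948 -0.0517  0.0749] [[0.7, -0.8], [0.1, 0.0], [-0.5, -0.1], [0.0, -1.6]]
[ 0.4973  0.1935 -0.4413] [[0.0, -0.0], [0.4, -0.7], [-0.3, 0.2], [-0.2, 0.5]]
[ 0.4997  0.19   -0.4279] [[0.4, 0.3], [-0.6, -0.4], [0.5, 1.3], [-0.7, -1.3], [0.2, -0.0]]
[ 0.4986  0.1928 -0.4343] [[0.1, -0.6], [0.6, -1.4], [0.2, -0.2], [0.3, -0.1], [-0.1, -0.4], [-1.0, -1.1], [0.0, 0.5], [-1.0, -2.2], [0.0, -0.8]]
lh foot [ 0.50766435 -0.16827084  0.012     ] tri top (array([ 0.51230472, -0.14577551,  0.06039898]), np.float64(0.011174030702143045)) [ 0.5016142  -0.15053339  0.05      ]
```

Request:
arm_command --moves '[3.0,-1.9,0,0,3.0,-1.9,0,0,3.0,-1.9,0,0,3.0,-1.9,0,0,3.0,-1.9,0,0,3.0,-1.9,0,0,3.0,-1.9,0,0,3.0,-1.9,0,0,3.0,-1.9,0,0,3.0,-1.9,0,0,3.0,-1.9,0,0,3.0,-1.9,0,0]' --fingers 100

```text
time: 1.1
ee_pos: [0.446, -0.2969, 0.2224]
eef_rot: [0.993, 0.122, -0.0, -0.0]
ft_force: [0.7, -0.4, 0.7]
width: 0.0867
grip_force: 0.0
```

Request:
arm_command --moves '[1.4,-3.8,0,0,1.4,-3.8,0,0,1.4,-3.8,0,0,1.4,-3.8,0,0,1.4,-3.8,0,0,1.4,-3.8,0,0,1.4,-3.8,0,0,1.4,-3.8,0,0,1.4,-3.8,0,0,1.4,-3.8,0,0,1.4,-3.8,0,0,1.4,-3.8,0,0]'

```text
time: 2.1
ee_pos: [0.4979, 0.1864, 0.2225]
eef_rot: [0.993, 0.121, 0.0, 0.0]
ft_force: [-0.1, -0.5, 0.2]
width: 0.0871
grip_force: 0.0
```

Request:
arm_command --moves '[0,0,0,-7,0,0,0,-7,0,0,0,-7,0,0,0,-7,0,0,0,-7,0,0,0,-7,0,0,0,-7,0,0,0,-7,0,0,0,-7,0,0,0,-7,0,0,0,-7,0,0,0,-7]'

```text
time: 3.1
ee_pos: [0.498, 0.1845, 0.2222]
eef_rot: [0.654, 0.756, -0.0, -0.0]
ft_force: [0.7, 0.4, 0.3]
width: 0.0869
grip_force: 0.0
```

Request:
arm_command --moves '[0,0,0,-7,0,0,0,-7,0,0,0,-7,0,0,0,-7,0,0,0,-7,0,0,0,-7,0,0,0,-7,0,0,0,-7,0,0,0,0]'

```text
time: 3.85
ee_pos: [0.498, 0.1844, 0.2222]
eef_rot: [0.222, 0.975, -0.0, -0.0]
ft_force: [0.9, 0.3, 0.5]
width: 0.0871
grip_force: 0.0
```

```bash
cat >> h.py <<'E'
def go(xy,yaw=None,z=None):
    s=r.read_state(); M=R.from_quat(s['eef_rot']).as_matrix(); p=s['ee_pos']
    ps=np.arctan2(M[1,0],M[0,0]); t=np.array([*xy,p[2] if z is None else z])
    print("t",round(s['time'],2),"pos",p.round(4),"yaw",ps.round(4),"j",s['joint_positions'].round(2),"tilt",M[:2,2].round(4),"F",s['ft_force'].round(1),"w",round(s['width'],4),s['grip_force'])
    print("cm",(100*M.T@(t-p)).round(2),"turn",None if yaw is None else np.degrees((ps-yaw+np.pi)%(2*np.pi)-np.pi).round(2))
E
python3 - <<'E'
from h import *
y=-.436; go((.4985-.008*np.cos(y),.193-.008*np.sin(y)),y+np.pi)
E
```

```text
t 3.85 pos [0.498  0.1844 0.2222] yaw 2.6929 j [ 0.53  0.31 -1.14  1.67  0.28  1.35  0.47] tilt [-0.0007 -0.0001] F [0.9 0.3 0.5] w 0.0871 0.0
cm [1.13 0.78 0.  ] turn -0.73
```

Request:
arm_command --moves '[0.6,0.4,2.4,-0.7,0.5,0.4,2.4,0,0,0,2.4,0,0,0,2.4,0,0,0,2.4,0,0,0,2.4,0,0,0,0,0,0,0,0,0]'

```text
time: 4.52
ee_pos: [0.491, 0.1965, 0.0781]
eef_rot: [0.22, 0.975, -0.0, -0.001]
ft_force: [-0.3, 0.5, -0.4]
width: 0.0873
grip_force: 0.0
```

```bash
python3 - <<'E'
from h import *
import cv2
y=-.436; go((.4985-.008*np.cos(y),.193-.008*np.sin(y)),y+np.pi,.005)
t=r.camera("top")[:,:,::-1];s=r.camera("side")[:,:,::-1]
cv2.imwrite("pics/g.png",np.hstack([cv2.resize(t[230:330,180:280],None,fx=4,fy=4,interpolation=2),cv2.resize(s[120:220,225:325],None,fx=4,fy=4,interpolation=2)]))
E
```

```text
t 4.52 pos [0.491  0.1965 0.0781] yaw 2.697 j [ 0.41  0.46 -1.05  1.84  0.45  1.11  0.33] tilt [-0.0022 -0.0004] F [-0.3  0.5 -0.4] w 0.0873 0.0
cm [-0.04  0.01  7.31] turn -0.49
```

View pics/g.png

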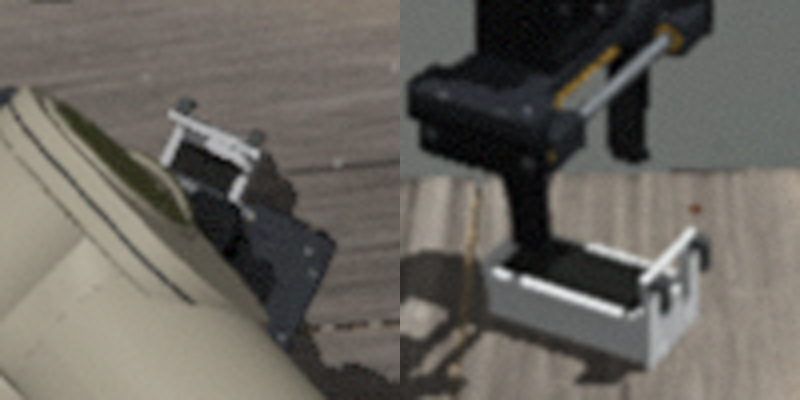

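The fingers straddle the shelf, one on each side of it, with the back plate clear. I'll go down and grip.

Request:
arm_command --moves '[0,0,1.5,-0.5,0,0,1.5,0,0,0,1.5,0,0,0,1.5,0,0,0,1.2,0,0,0,0,0,0,0,0,0]'

```text
time: 5.2
ee_pos: [0.4911, 0.1968, 0.0057]
eef_rot: [0.215, 0.977, -0.0, -0.001]
ft_force: [-0.2, 0.6, 0.2]
width: 0.087
grip_force: 0.0
```

Request:
arm_command --moves '[0,0,0,0,0,0,0,0,0,0,0,0,0,0,0,0,0,0,0,0,0,0,0,0,0,0,0,0,0,0,0,0,0,0,0,0,0,0,0,0,0,0,0,0,0,0,0,0]' --fingers 0 --squeeze 45

```text
time: 6.2
ee_pos: [0.4919, 0.1967, 0.0067]
eef_rot: [0.215, 0.977, 0.0, 0.0]
ft_force: [0.1, -0.3, 3.3]
width: 0.0497
grip_force: 45.0
```

Request:
arm_command --moves '[0,0,-2,0,0,0,-3,0,0,0,-3,0,0,0,-3,0,0,0,-3,0,0,0,-1,0,0,0,0,0,0,0,0,0]'

```text
time: 6.87
ee_pos: [0.4916, 0.1961, 0.1556]
eef_rot: [0.215, 0.977, -0.0, -0.0]
ft_force: [-0.5, -0.5, -3.1]
width: 0.0495
grip_force: 45.0
```

```bash
python3 - <<'E'
from h import *
y=.074; S=np.array([.695,-.0515])-.14*np.array([np.cos(y),np.sin(y)]); go(S,y+np.pi)
E
```

```text
t 6.87 pos [0.4916 0.1961 0.1556] yaw 2.7077 j [ 0.48  0.37 -1.12  1.76  0.35  1.24  0.41] tilt [-0.0003 -0.0008] F [-0.5 -0.5 -3.1] w 0.0495 44.997584517113864
cm [-1.664e+01 -2.072e+01  2.000e-02] turn -29.1
```

Request:
arm_command --moves '[-1.4,-1.7,0,0,-1.4,-1.7,0,0,-1.4,-1.7,0,0,-1.4,-1.7,0,0,-1.4,-1.7,0,0,-1.4,-1.7,0,0,-1.4,-1.7,0,0,-1.4,-1.7,0,0,-1.4,-1.7,0,0,-1.4,-1.7,0,0,-1.4,-1.7,0,0,-1.4,-1.7,0,0]'

```text
time: 7.87
ee_pos: [0.5575, -0.0602, 0.154]
eef_rot: [0.215, 0.977, -0.0, -0.002]
ft_force: [0.2, -0.6, -1.8]
width: 0.05
grip_force: 45.0
```

Request:
arm_command --moves '[0,0,1,-5,0,0,1,-5,0,0,1,-5,0,0,1,-5,0,0,1,-5,0,0,1.2,-4,0,0,0,0,0,0,0,0,0,0,0,0]'

```text
time: 8.62
ee_pos: [0.5582, -0.0588, 0.094]
eef_rot: [-0.035, 0.999, 0.0, -0.001]
ft_force: [0.4, -0.2, -1.8]
width: 0.0496
grip_force: 45.0
```

```bash
python3 - <<'E'
from h import *
import cv2
y=.074; S=np.array([.695,-.0515])-.098*np.array([np.cos(y),np.sin(y)]); go(S,y+np.pi,.0937)
t=r.camera("top")[:,:,::-1];s=r.camera("side")[:,:,::-1]
cv2.imwrite("pics/top2.png",t);cv2.imwrite("pics/side2.png",s)
cv2.imwrite("pics/e.png",np.hstack([cv2.resize(t[150:250,280:360],None,fx=5,fy=5,interpolation=2),cv2.resize(s[180:280,310:390],None,fx=5,fy=5,interpolation=2)]))
E
```

```text
t 8.62 pos [ 0.5582 -0.0588  0.094 ] yaw -3.0709 j [ 0.88  0.53 -1.07  1.74  0.5   1.18  1.3 ] tilt [-0.001   0.0005] F [ 0.4 -0.2 -1.8] w 0.0496 44.99768829904497
cm [-3.9  -0.27  0.03] turn -0.19
```

View pics/e.png

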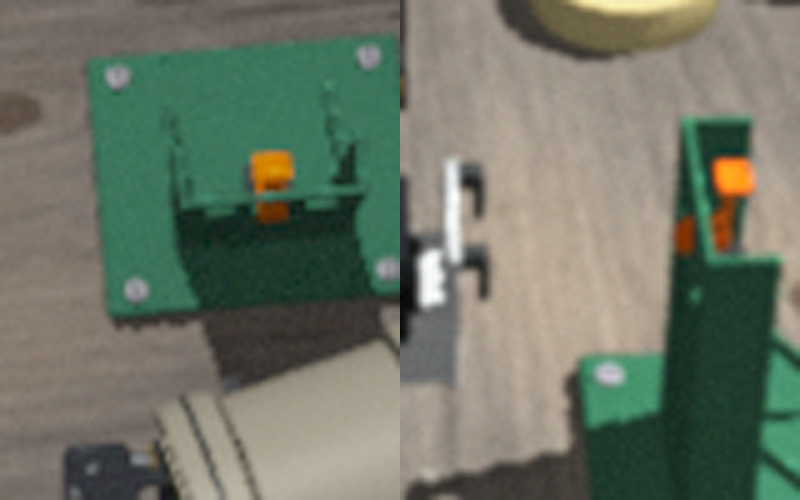

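```bash
python3 - <<'E'
from h import *
import cv2
s=cv2.imread("pics/side2.png");t=cv2.imread("pics/top2.png")
k=8;x0,y0=310,195
im=cv2.resize(s[y0:y0+60,x0:x0+85],None,fx=k,fy=k,interpolation=2)
def W(o,y,P): c,q=np.cos(y),np.sin(y); return np.array([[o[0]+c*a-q*b,o[1]+q*a+c*b,z] for a,b,z in P])
p=np.array([.5582,-.0588]);y=.0707; o=p+.008*np.array([np.cos(y),np.sin(y)])
def dr(P,col):
    for u,v in px("side",P): cv2.drawMarker(im,(int((u-x0+.5)*k),int((v-y0+.5)*k)),col,0,10,1)
h=.094-.0067
pl=[(a,b,z+h) for a in(.046,.05) for b in(-.028,.028) for z in(.061,)]
hk=[(.06,b+e,z+h) for b in(-.022,.022) for e in(-.004,.004) for z in(.06,.04)]
dr(W(o,y,pl),(0,0,255));dr(W(o,y,hk),(255,0,255))
dr(W([.695,-.0515],.074,[(0,-.04,.157),(0,.04,.157),(.004,-.04,.157)]+[(0,b+e,z) for b in(-.022,.022) for e in(-.0065,.0065) for z in(.124,.15)]+[(-.0052,b,.132) for b in(-.006,.006)]),(255,255,0))
cv2.imwrite("pics/e2.png",im)
E
```

```text
(no output)
```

View pics/e2.png

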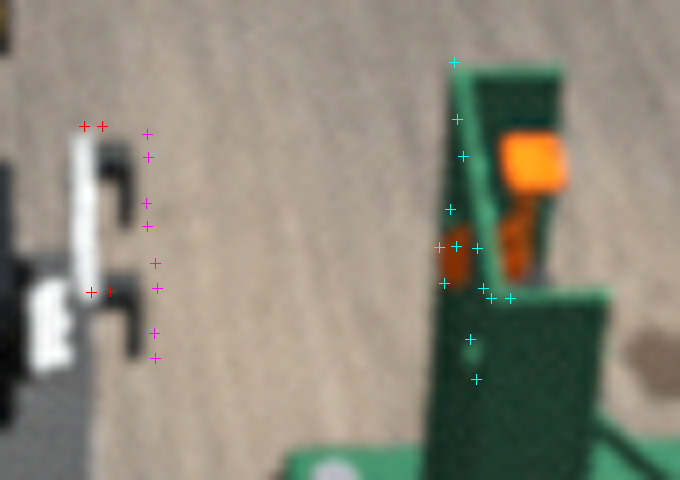

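Request:
arm_command --moves '[-1,-0.1,0,-0.2,-1,-0.1,0,0,-1,-0.1,0,0,-1,0,0,0,-1,0,0,0,-0.6,0,0,0,0,0,0,0,0,0,0,0]'

```text
time: 9.38
ee_pos: [0.6145, -0.0575, 0.0946]
eef_rot: [-0.038, 0.999, 0.0, 0.0]
ft_force: [0.3, -0.2, -1.2]
width: 0.0491
grip_force: 45.0
```

```bash
cat > ov.py <<'E'
from h import *
import cv2,sys
s=r.camera("side")[:,:,::-1]
k=9;x0,y0=335,195
im=cv2.resize(s[y0:y0+60,x0:x0+80],None,fx=k,fy=k,interpolation=2)
def W(o,y,P): c,q=np.cos(y),np.sin(y); return np.array([[o[0]+c*a-q*b,o[1]+q*a+c*b,z] for a,b,z in P])
st=r.read_state();M=R.from_quat(st['eef_rot']).as_matrix();y=np.arctan2(-M[1,0],-M[0,0])
d=float(sys.argv[2]); p=st['ee_pos']; o=p[:2]+d*np.array([np.cos(y),np.sin(y)]);h=p[2]-.0067
def dr(P,col):
    for u,v in px("side",P): cv2.drawMarker(im,(int((u-x0+.5)*k),int((v-y0+.5)*k)),col,0,10,1)
U=(.694,-.0523)
dr(W(o,y,[(a,b,.061+h) for a in(.046,.05) for b in(-.028,.028)]),(0,0,255));dr(W(o,y,[(.06,b+e,z+h) for b in(-.022,.022) for e in(-.004,.004) for z in(.06,.04)]),(255,0,255))
dr(W(U,.074,[(0,-.04,.157),(0,.04,.157),(.004,-.04,.157)]),(255,255,0))
cv2.imwrite(sys.argv[1],im)
c,q=np.cos(.074),np.sin(.074);e=o-np.array(U); print("shelf in upright",(c*e[0]+q*e[1]).round(4),(-q*e[0]+c*e[1]).round(4),"dz home",(h-.07).round(4),"dyaw",(y-.074).round(4))
a=np.array(U)-.0588*np.array([c,q]); go(a,.074+np.pi)
E
python3 ov.py pics/e3.png 0.0055
```

```text
shelf in upright -0.0744 0.0006 dz home 0.0179 dyaw 0.0022
t 9.43 pos [ 0.6143 -0.0577  0.0946] yaw -3.0654 j [ 0.76  0.64 -1.02  1.59  0.56  1.24  1.29] tilt [-0.0001 -0.0002] F [-0.1 -0.2 -2.1] w 0.0501 44.9977258220315
cm [-2.11 -0.06 -0.  ] turn 0.12
```

View pics/e3.png

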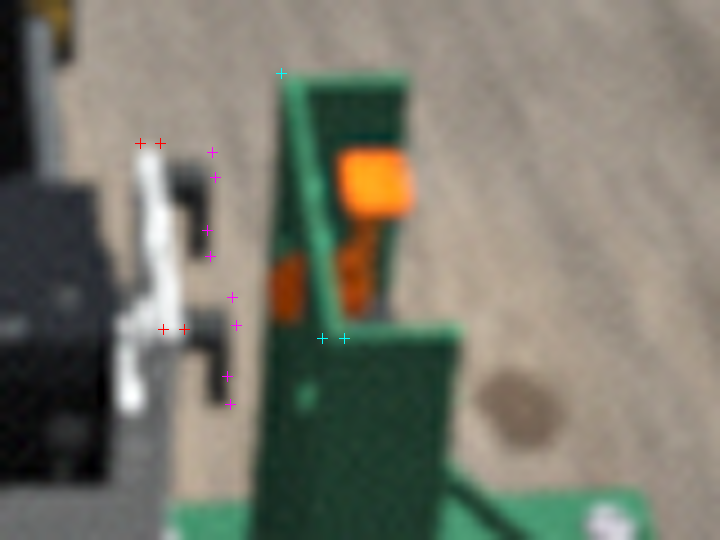

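Request:
arm_command --moves '[-0.3,-0.05,0,0.1,-0.3,0,0,0,-0.3,0,0,0,-0.3,0,0,0,-0.3,0,0,0,-0.3,0,0,0,0,0,0,0,0,0,0,0]'

```text
time: 10.1
ee_pos: [0.6327, -0.0568, 0.0945]
eef_rot: [-0.037, 0.999, 0.0, -0.0]
ft_force: [-0.9, -0.1, -1.3]
width: 0.0496
grip_force: 45.0
```

```bash
python3 ov.py pics/e4.png 0.0055
```

```text
shelf in upright -0.0561 0.0001 dz home 0.0178 dyaw 0.0007
t 10.15 pos [ 0.6325 -0.0568  0.0945] yaw -3.0669 j [ 0.73  0.67 -1.    1.54  0.58  1.26  1.29] tilt [-0.0002  0.0001] F [ 0.8  0.3 -2.1] w 0.0498 44.99768141191453
cm [-0.28 -0.01 -0.  ] turn 0.04
```

View pics/e4.png

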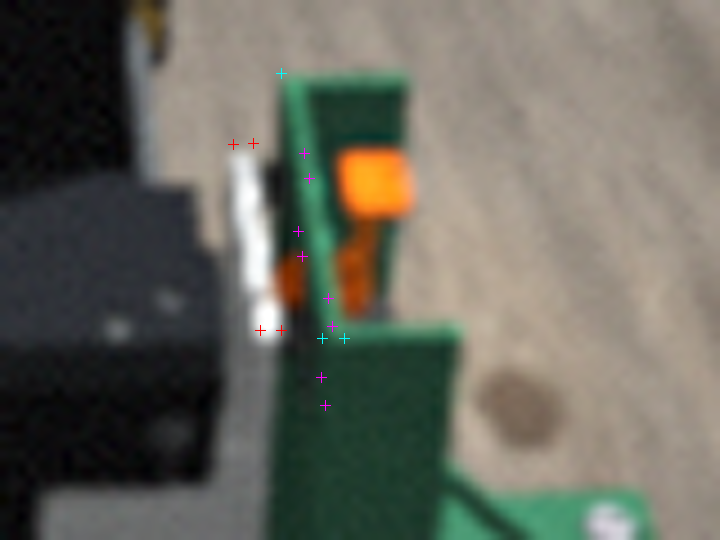

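The hooks are going into the slots with no contact force, so I'll continue in.

Request:
arm_command --moves '[-0.15,0,0,0,-0.15,0,0,0,-0.15,0,0,0,0,0,0,0,0,0,0,0]'

```text
time: 10.57
ee_pos: [0.6371, -0.0565, 0.0945]
eef_rot: [-0.037, 0.999, -0.0, 0.0]
ft_force: [0.3, 0.4, -1.5]
width: 0.0496
grip_force: 45.0
```

Request:
arm_command --moves '[-0.1,0,0,0,-0.1,0,0,0,0,0,0,0,0,0,0,0]'

```text
time: 10.9
ee_pos: [0.6391, -0.0564, 0.0945]
eef_rot: [-0.037, 0.999, -0.0, 0.0]
ft_force: [-0.3, -1.1, -1.6]
width: 0.0498
grip_force: 45.0
```

Request:
arm_command --moves '[-0.1,0,0,0,0,0,0,0,0,0,0,0]'

```text
time: 11.15
ee_pos: [0.6396, -0.0565, 0.0943]
eef_rot: [-0.037, 0.999, -0.0, -0.001]
ft_force: [-3.0, -0.2, -0.9]
width: 0.0497
grip_force: 45.0
```

Request:
arm_command --moves '[-0.1,0,0,0,0,0,0,0,0,0,0,0]'

```text
time: 11.4
ee_pos: [0.6396, -0.0565, 0.0941]
eef_rot: [-0.037, 0.999, -0.0, -0.002]
ft_force: [-9.3, -1.6, 0.8]
width: 0.0497
grip_force: 45.0
```

Request:
arm_command --moves '[0.2,0,0,0,0,0,0.2,0,0,0,0.2,0,0,0,0.2,0,0,0,0.2,0,0,0,0,0,0,0,0,0]'

```text
time: 11.98
ee_pos: [0.6389, -0.0564, 0.0865]
eef_rot: [-0.037, 0.999, -0.0, -0.0]
ft_force: [-2.6, -0.1, -0.6]
width: 0.0498
grip_force: 45.0
```

Request:
arm_command --moves '[0,0,0.2,0,0,0,0.2,0,0,0,0.1,0,0,0,0,0,0,0,0,0]'

```text
time: 12.4
ee_pos: [0.639, -0.0563, 0.0817]
eef_rot: [-0.037, 0.999, -0.0, -0.0]
ft_force: [-5.5, -0.7, 3.7]
width: 0.0496
grip_force: 45.0
```

Request:
arm_command --moves '[0,0,0.2,0,0,0,0.15,0,0,0,0.1,0,0,0,0,0,0,0,0,0]'

```text
time: 12.82
ee_pos: [0.6392, -0.0566, 0.0792]
eef_rot: [-0.037, 0.999, -0.001, 0.0]
ft_force: [-12.6, -2.7, 22.2]
width: 0.0498
grip_force: 45.0
```

Request:
arm_command --moves '[0,0,0.1,0,0,0,0.1,0,0,0,0,0,0,0,0,0]'

```text
time: 13.15
ee_pos: [0.6393, -0.0566, 0.0789]
eef_rot: [-0.037, 0.999, -0.001, 0.0]
ft_force: [-19.1, -3.6, 36.2]
width: 0.0497
grip_force: 45.0
```

Request:
arm_command --moves '[0,0,-0.1,0,0,0,-0.2,0,0,0,0,0,0,0,0,0]'

```text
time: 13.48
ee_pos: [0.6393, -0.0567, 0.0793]
eef_rot: [-0.037, 0.999, -0.001, 0.0]
ft_force: [-7.5, -2.0, 13.2]
width: 0.0498
grip_force: 45.0
```

```bash
python3 ov.py pics/e5.png 0.0055
```

```text
shelf in upright -0.0494 -0.0003 dz home 0.0026 dyaw 0.0007
t 13.53 pos [ 0.6392 -0.0567  0.0793] yaw -3.0669 j [ 0.71  0.69 -0.98  1.53  0.6   1.24  1.28] tilt [ 0.0006 -0.001 ] F [-7.1 -2.3 12.9] w 0.0498 45.023828803605284
cm [ 0.39  0.03 -0.  ] turn 0.04
```

View pics/e5.png

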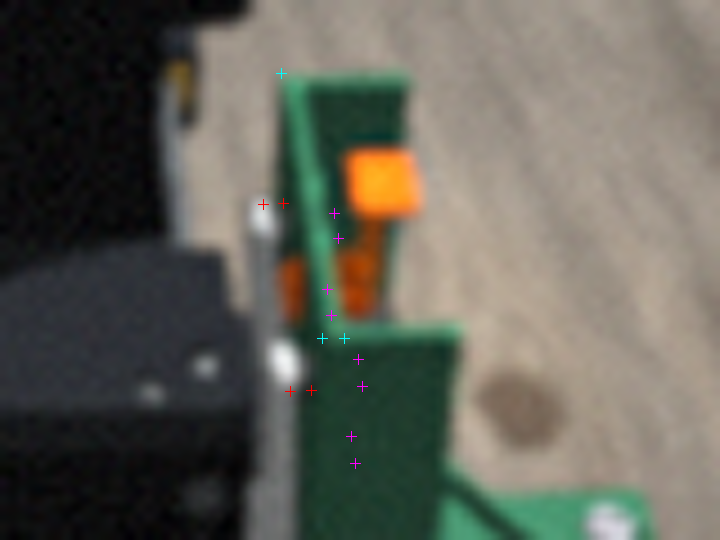

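The catch's orange head is pushed back about 1.5 mm. The shelf is hooked but jammed about 2.5 mm high, because I'm pressing far from the plate. I'll release it and press on the deck near the back plate.

Request:
arm_command --moves '[0,0,0,0,0,0,0,0,0,0,0,0,0,0,0,0,0,0,0,0,0,0,0,0]' --fingers 100

```text
time: 14.03
ee_pos: [0.6391, -0.0564, 0.0779]
eef_rot: [-0.037, 0.999, 0.0, -0.0]
ft_force: [-0.1, -0.3, -0.3]
width: 0.0815
grip_force: 0.0
```

Request:
arm_command --moves '[0,0,-1,0,0,0,-1,0,0,0,-1.5,0,0,0,-1.5,0,0,0,0,0]'

```text
time: 14.45
ee_pos: [0.6409, -0.056, 0.1327]
eef_rot: [-0.037, 0.999, -0.0, 0.003]
ft_force: [0.9, -0.1, 0.7]
width: 0.0867
grip_force: 0.0
```

Request:
arm_command --moves '[-1,0,0,0,-1,0,0,0,-1,0,0,0,-0.4,0,0,0,0,0,0,0,0,0,0,0,0,0,0,0,0,0,0,0,0,0,0,0,0,0,0,0,0,0,0,0]' --fingers 0

```text
time: 15.37
ee_pos: [0.6728, -0.054, 0.1281]
eef_rot: [-0.037, 0.999, -0.0, 0.0]
ft_force: [-0.6, 0.7, 0.6]
width: 0.0213
grip_force: 0.0
```

Request:
arm_command --moves '[0,0,0.8,0,0,0,0.8,0,0,0,0.5,0,0,0,0,0,0,0,0,0]'

```text
time: 15.78
ee_pos: [0.6726, -0.0539, 0.1064]
eef_rot: [-0.037, 0.999, 0.0, -0.0]
ft_force: [0.0, 0.5, 0.9]
width: 0.001
grip_force: 0.0
```

Request:
arm_command --moves '[0,0,0.2,0,0,0,0.2,0,0,0,0,0,0,0,0,0]'

```text
time: 16.12
ee_pos: [0.6732, -0.0538, 0.1032]
eef_rot: [-0.037, 0.999, -0.0, 0.0]
ft_force: [0.0, 0.9, 1.8]
width: 0.0004
grip_force: 0.7
```

Request:
arm_command --moves '[0,0,0.1,0,0,0,0.1,0,0,0,0,0,0,0,0,0]'

```text
time: 16.45
ee_pos: [0.6729, -0.0539, 0.101]
eef_rot: [-0.037, 0.999, -0.0, -0.0]
ft_force: [0.1, -0.1, 0.7]
width: 0.0003
grip_force: 0.0
```

Request:
arm_command --moves '[0,0,0.1,0,0,0,0.1,0,0,0,0,0,0,0,0,0]'

```text
time: 16.78
ee_pos: [0.6729, -0.054, 0.0996]
eef_rot: [-0.037, 0.999, -0.0, -0.0]
ft_force: [-3.0, -0.5, 7.7]
width: 0.0007
grip_force: 3.8
```

Request:
arm_command --moves '[0,0,0.1,0,0,0,0.1,0,0,0,0,0,0,0,0,0]'

```text
time: 17.12
ee_pos: [0.673, -0.054, 0.0993]
eef_rot: [-0.037, 0.999, -0.001, 0.0]
ft_force: [-9.1, -1.7, 20.3]
width: 0.0004
grip_force: 10.3
```

The stop is firm at deck height 0.0993, against 0.100 expected at home. I'll lift off and check.

Request:
arm_command --moves '[0,0,-0.5,0,0,0,-2,0,2,0,-3,0,3,0,-3,0,3,0,-3,0,3,0,0,0,3,0,0,0,0,0,0,0,0,0,0,0]' --fingers 80

```text
time: 17.87
ee_pos: [0.5333, -0.0657, 0.2109]
eef_rot: [-0.036, 0.999, -0.001, -0.0]
ft_force: [0.3, -0.0, 0.5]
width: 0.0526
grip_force: 0.0
```

```bash
python3 - <<'E'
from h import *
import cv2
go((.507,-.155))
t=r.camera("top")[:,:,::-1];s=r.camera("side")[:,:,::-1]
cv2.imwrite("pics/top6.png",t);cv2.imwrite("pics/side6.png",s)
z=lambda i,x,y:cv2.resize(i[y:y+60,x:x+80],None,fx=5,fy=5,interpolation=2)
cv2.imwrite("pics/h.png",np.vstack([np.hstack([z(t,295,165),z(s,320,195)]),np.hstack([z(t,340,250),z(s,220,275)])]))
E
```

```text
t 17.87 pos [ 0.5333 -0.0657  0.2109] yaw -3.0692 j [ 1.02  0.36 -1.18  1.67  0.34  1.35  1.43] tilt [-0.0004 -0.0026] F [ 0.3 -0.   0.5] w 0.0526 0.0
cm [ 3.27 -8.72  0.02] turn None
```

View pics/h.png

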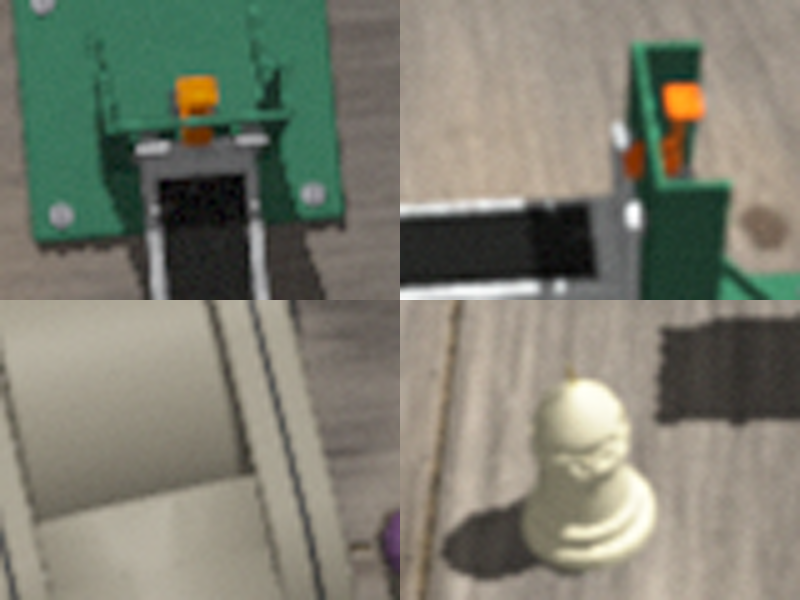

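The shelf is home, with the orange nose out over the rail and the catch's head back at its initial column. Next I'll find the lighthouse.

```bash
python3 - <<'E'
from h import *
import cv2
print(at("side",(258,328.7),.003)+[0,.0235,0],at("side",(255.5,296),.066), at("side",(244.6,320),.01),at("side",(271.4,320),.01))
t=cv2.imread("pics/top0.png"); c=t[255:305,350:400].astype(int); m=(c.min(2)>125).astype(np.uint8)
n,l,st,ce=cv2.connectedComponentsWithStats(m); print([(st[i].tolist(),(ce[i]+[350,255]).round(1).tolist()) for i in range(1,n) if st[i][4]>30])
for z in(.02,.04,.06): print(z,at("top",(376,279),z).round(4))
for p in [(.505,-.15),(.508,-.153)]:
  for z in (0,.02,.045,.082): print(p,z,px("top",[*p,z]).round(1),px("side",[*p,z]).round(1))
go((.507,-.153))
cv2.imwrite("pics/lh.png",cv2.resize(t[255:305,350:400],None,fx=8,fy=8,interpolation=2))
E
```

```text
[ 0.50854553 -0.15672931  0.003     ] [ 0.50653205 -0.16082488  0.066     ] [ 0.4838311  -0.16763507  0.01      ] [ 0.53077549 -0.16564021  0.01      ]
[([16, 13, 19, 17, 187], [374.4, 275.1])]
0.02 [ 0.5031 -0.1543  0.02  ]
0.04 [ 0.5036 -0.1518  0.04  ]
0.06 [ 0.5042 -0.1493  0.06  ]
(0.505, -0.15) 0 [373.1 278. ] [258.4 316.3]
(0.505, -0.15) 0.02 [374.2 278.2] [257.5 308.9]
(0.505, -0.15) 0.045 [375.5 278.5] [256.4 299.5]
(0.505, -0.15) 0.082 [377.5 278.9] [254.7 284.8]
(0.508, -0.153) 0 [374.4 276.7] [259.8 317.7]
(0.508, -0.153) 0.02 [375.4 276.9] [259.  310.3]
(0.508, -0.153) 0.045 [376.8 277.2] [257.9 300.8]
(0.508, -0.153) 0.082 [378.9 277.5] [256.2 286.2]
t 17.97 pos [ 0.5348 -0.0646  0.2111] yaw -3.0677 j [ 1.02  0.36 -1.18  1.66  0.34  1.35  1.43] tilt [ 0.0005 -0.0003] F [0.2 0.3 0.2] w 0.0605 0.0
cm [ 3.43 -8.61  0.  ] turn None
```

View pics/lh.png

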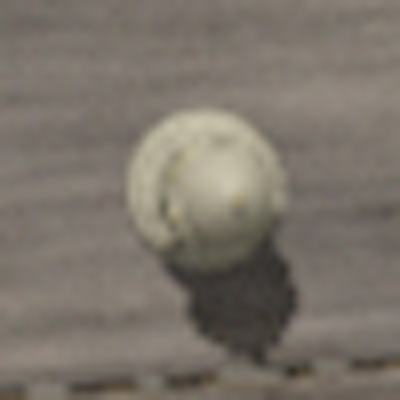

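Request:
arm_command --moves '[0.9,-2.2,0,0,0.9,-2.2,0,0,0.9,-2.2,0,0,0.8,-2.1,0,0,0,0,2,0,0,0,2,0,0,0,2,0,0,0,2,0,0,0,0,0,0,0,0,0,0,0,0,0]' --fingers 80

```text
time: 18.88
ee_pos: [0.5071, -0.153, 0.132]
eef_rot: [-0.038, 0.999, 0.0, 0.001]
ft_force: [0.4, 0.2, 0.1]
width: 0.0697
grip_force: 0.0
```

```bash
python3 - <<'E'
from h import *
go((.506,-.154),.074+np.pi,.038)
E
```

```text
t 18.88 pos [ 0.5071 -0.153   0.132 ] yaw -3.0661 j [ 1.15  0.41 -1.12  1.78  0.4   1.2   1.56] tilt [0.0012 0.0007] F [0.4 0.2 0.1] w 0.0697 0.0
cm [ 0.13 -0.09  9.4 ] turn 0.09
```

Request:
arm_command --moves '[0.1,-0.1,1.6,0,0,0,1.6,0,0,0,1.6,0,0,0,1.6,0,0,0,1.6,0,0,0,1.4,0,0,0,0,0,0,0,0,0]'

```text
time: 19.55
ee_pos: [0.5055, -0.1546, 0.0374]
eef_rot: [-0.037, 0.999, 0.0, 0.0]
ft_force: [-1.0, -0.2, 0.2]
width: 0.0696
grip_force: 0.0
```

Request:
arm_command --moves '[0,0,0,0,0,0,0,0,0,0,0,0,0,0,0,0,0,0,0,0,0,0,0,0,0,0,0,0,0,0,0,0,0,0,0,0,0,0,0,0,0,0,0,0,0,0,0,0]' --fingers 0 --squeeze 12

```text
time: 20.55
ee_pos: [0.5052, -0.1546, 0.0371]
eef_rot: [-0.037, 0.999, 0.0, 0.0]
ft_force: [-0.2, 1.2, 2.0]
width: 0.0306
grip_force: 12.0
```

```bash
python3 - <<'E'
from h import *
go((.506,-.154),.074+np.pi,.038)
E
```

```text
t 20.55 pos [ 0.5052 -0.1546  0.0371] yaw -3.0669 j [ 1.07  0.53 -1.03  1.87  0.52  1.04  1.47] tilt [0.0002 0.    ] F [-0.2  1.2  2. ] w 0.0306 12.00021409895271
cm [-0.09  0.05 -0.09] turn 0.04
```

Request:
arm_command --moves '[0,0,-1,0,0,0,-2,0,0,0,-3,0,0,0,-3,0,0,0,-3,0,0,0,-2,0,0,0,0,0,0,0,0,0]'

```text
time: 21.22
ee_pos: [0.5055, -0.155, 0.1781]
eef_rot: [-0.037, 0.999, -0.001, 0.001]
ft_force: [-0.1, -0.1, -1.2]
width: 0.0307
grip_force: 12.0
```

Request:
arm_command --moves '[-1,1,0,0,-2,1.5,0,0,-2,1.5,0,0,-2,1.5,0,0,-2,1.5,0,0,-2,1.0,0,0,-1.5,0.5,0,0,0,0,0,0,0,0,0,0,0,0,0,0]'

```text
time: 22.05
ee_pos: [0.6226, -0.0609, 0.1759]
eef_rot: [-0.037, 0.999, -0.0, -0.001]
ft_force: [-0.3, -0.2, 0.0]
width: 0.0308
grip_force: 12.0
```

```bash
python3 - <<'E'
from h import *
import cv2
go((.635,-.0565),.074+np.pi,.1375)
t=r.camera("top")[:,:,::-1];s=r.camera("side")[:,:,::-1]
z=lambda i,x,y:cv2.resize(i[y:y+100,x:x+100],None,fx=4,fy=4,interpolation=2)
cv2.imwrite("pics/p.png",np.hstack([z(t,280,160),z(s,290,155)]))
E
```

```text
t 22.05 pos [ 0.6226 -0.0609  0.1759] yaw -3.067 j [ 0.77  0.58 -1.05  1.48  0.51  1.38  1.34] tilt [-0.0018 -0.0001] F [-0.3 -0.2  0. ] w 0.0308 11.99989863554947
cm [-1.28  0.35  3.84] turn 0.03
```

View pics/p.png

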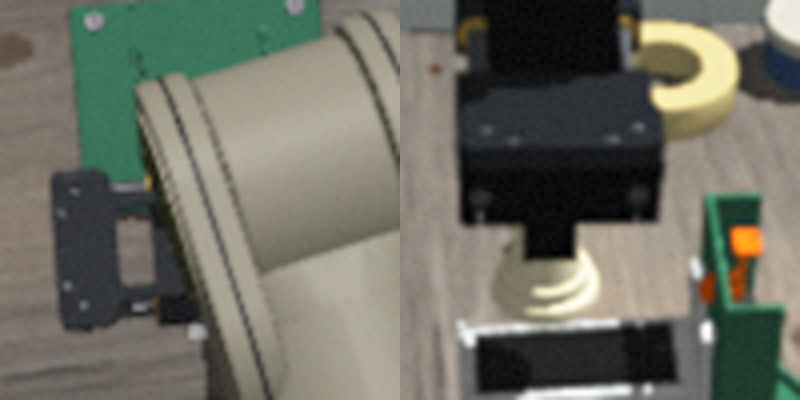

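The lighthouse is upright in the grip, above the deck and about 13 mm forward of its middle. I'll centre it and lower.

Request:
arm_command --moves '[-0.7,0.2,0,0,-0.6,0.15,0,0,0,0,0.8,0,0,0,0.8,0,0,0,0.8,0,0,0,0.8,0,0,0,0.3,0,0,0,0,0,0,0,0,0]'

```text
time: 22.9
ee_pos: [0.636, -0.0562, 0.1419]
eef_rot: [-0.037, 0.999, 0.0, -0.0]
ft_force: [-0.1, 0.7, -0.1]
width: 0.0306
grip_force: 12.0
```

Request:
arm_command --moves '[0,0,0.1,0,0,0,0.1,0,0,0,0,0,0,0,0,0]'

```text
time: 23.23
ee_pos: [0.6362, -0.0562, 0.1401]
eef_rot: [-0.037, 0.999, -0.0, 0.0]
ft_force: [-0.4, -0.2, -0.2]
width: 0.0305
grip_force: 12.0
```

Request:
arm_command --moves '[0,0,0.1,0,0,0,0.1,0,0,0,0,0,0,0,0,0]'

```text
time: 23.57
ee_pos: [0.6361, -0.0562, 0.1379]
eef_rot: [-0.037, 0.999, -0.0, -0.0]
ft_force: [0.0, 0.3, -0.4]
width: 0.0306
grip_force: 12.0
```

Request:
arm_command --moves '[0,0,0.1,0,0,0,0,0,0,0,0,0]'

```text
time: 23.82
ee_pos: [0.636, -0.0562, 0.1369]
eef_rot: [-0.037, 0.999, -0.0, -0.0]
ft_force: [-0.2, -0.5, -0.8]
width: 0.0304
grip_force: 12.0
```

Request:
arm_command --moves '[0,0,0.1,0,0,0,0.1,0,0,0,0,0,0,0,0,0]'

```text
time: 24.15
ee_pos: [0.6361, -0.0561, 0.135]
eef_rot: [-0.037, 0.999, -0.0, 0.0]
ft_force: [-0.8, 0.4, 0.4]
width: 0.0305
grip_force: 12.0
```

Request:
arm_command --moves '[0,0,0.1,0,0,0,0,0,0,0,0,0]'

```text
time: 24.4
ee_pos: [0.6362, -0.056, 0.1347]
eef_rot: [-0.037, 0.999, -0.0, 0.0]
ft_force: [-2.7, 0.0, 6.1]
width: 0.0305
grip_force: 12.0
```

Contact at 0.1347. I'll ease off slightly, release and retreat upward.

Request:
arm_command --moves '[0,0,-0.1,0,0,0,0,0,0,0,0,0,0,0,0,0]'

```text
time: 24.73
ee_pos: [0.6361, -0.0562, 0.1349]
eef_rot: [-0.037, 0.999, -0.0, -0.0]
ft_force: [-0.9, 0.6, 1.1]
width: 0.031
grip_force: 12.0
```

Request:
arm_command --moves '[0,0,0,0,0,0,0,0,0,0,0,0,0,0,0,0,0,0,0,0,0,0,0,0,0,0,0,0,0,0,0,0,0,0,0,0]' --fingers 80

```text
time: 25.48
ee_pos: [0.6361, -0.0562, 0.135]
eef_rot: [-0.037, 0.999, -0.0, 0.0]
ft_force: [-0.1, -0.5, -0.1]
width: 0.0689
grip_force: 0.0
```

Request:
arm_command --moves '[0,0,-1,0,0,0,-1,0,0,0,-2,0,0,0,-3,0,0,0,-3,0,2,0,-1,0,3,0,0,0,3,0,0,0,3,0,0,0,0,0,0,0,0,0,0,0]'

```text
time: 26.4
ee_pos: [0.5258, -0.0655, 0.2463]
eef_rot: [-0.036, 0.999, -0.002, 0.001]
ft_force: [0.3, 0.2, -0.4]
width: 0.0695
grip_force: 0.0
```

```bash
python3 - <<'E'
from h import *
import cv2
go((.6,-.06))
t=r.camera("top")[:,:,::-1];s=r.camera("side")[:,:,::-1]
z=lambda i,x,y:cv2.resize(i[y:y+100,x:x+100],None,fx=4,fy=4,interpolation=2)
cv2.imwrite("pics/f.png",np.hstack([z(t,280,160),z(s,290,155)]))
E
```

```text
t 26.4 pos [ 0.5258 -0.0655  0.2463] yaw -3.0691 j [ 1.06  0.3  -1.2   1.63  0.29  1.4   1.46] tilt [ 0.0012 -0.0033] F [ 0.3  0.2 -0.4] w 0.0695 0.0
cm [-7.44  0.01  0.01] turn None
```

View pics/f.png

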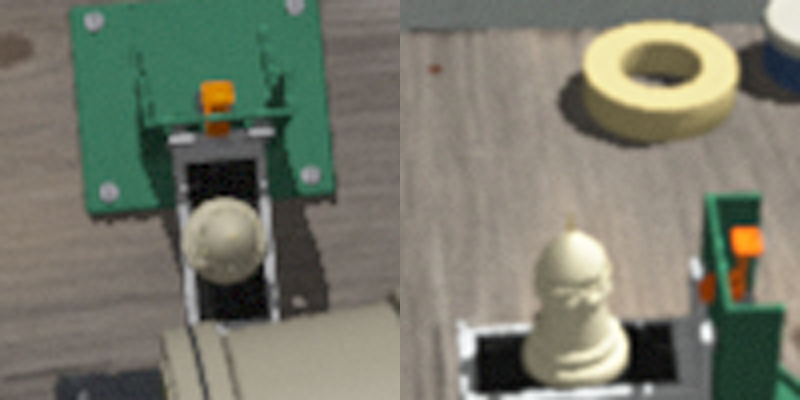

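The lighthouse stands upright mid-deck, the shelf is home with the catch out, and the arm is clear. I'll hand it in.

```bash
python3 -c "
from bench import r
print(r.close_job())"
```

```text
the job is handed in; nothing more can be done
None
```

The job is handed in at about 26 s of the 61 s limit, with no score returned: in the last pictures the shelf hangs home with the catch out over its rail, the lighthouse stands upright mid-deck, the arm is clear, and I saw no contact with the bystanders.

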